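# Shut the bench gas taps, leave the air on

## Task

The practical is over: shut off both yellow gas taps on the service ledge, pushing each lever clockwise with a fingertip until it is fully home against its stop, square across its nozzle, without forcing it there. The blue compressed-air tap is still feeding an instrument, so leave its lever where it stands. Do not shift or pick up the bottle, rack, box or timer standing around the taps.

Things in the scene. Friction and masses are not known exactly. Their poses are not given: they have to be found in the camera images.
- ledge: Cream service ledge fixed on the bench, 160 (x) x 500 (y) x 60 mm high; origin at the centre of its underside on the bench. The three taps stand on it in a row along its y, 20 mm behind its middle line, about 150 mm apart; which tap stands where changes, and each outlet points roughly to the ledge's -x (the robot's side).
- gas_a: Gas tap A, yellow lever and ring. Chromed pillar tap on the ledge. Origin: centre of its foot underside, on the lever's vertical turning axis; z up. Outlet along the body's -x, 108 mm up: open hose nozzle 13 mm across, ending 78 mm from the axis, its root nut 22 mm across. Foot 56 across, pillar 25, valve head 38 (92 to 123 mm up), bonnet 22 (up to 139 mm). Lever hub 26, top 155 mm up.
- gas_b: Gas tap B, the same as A, yellow. Chromed pillar tap on the ledge. Origin: centre of its foot underside, on the lever's vertical turning axis; z up. Outlet along the body's -x, 108 mm up: open hose nozzle 13 mm across, ending 78 mm from the axis, its root nut 22 mm across. Foot 56 across, pillar 25, valve head 38 (92 to 123 mm up), bonnet 22 (up to 139 mm). Lever hub 26, top 155 mm up.
- air: Compressed-air tap, blue lever. Chromed pillar tap on the ledge. Origin: centre of its foot underside, on the lever's vertical turning axis; z up. Outlet along the body's -x, 108 mm up: 8 mm steel tube, bends down into the ledge 60 mm from the axis, its nut 22 mm across. Foot 56 across, pillar 25, valve head 38 (92 to 123 mm up), bonnet 22 (up to 139 mm). Lever hub 26, top 155 mm up.
- gas_a_lever (a joint): Lever of the gas tap A (yellow): opening angle in rad. 1.571 = fully open, lever lying in line above the outlet; 0 = fully shut, lever square across the outlet, pointing along the tap body's +y. Shuts clockwise seen from above; hard stops at 0 and 1.571. Takes about 0.22 N m to turn (some 5 N near the lever's end) and stays where it is left.
- gas_b_lever (a joint): Lever of the gas tap B (yellow): opening angle in rad. 1.571 = fully open, lever lying in line above the outlet; 0 = fully shut, lever square across the outlet, pointing along the tap body's +y. Shuts clockwise seen from above; hard stops at 0 and 1.571. Takes about 0.22 N m to turn (some 5 N near the lever's end) and stays where it is left.
- air_lever (a joint): Lever of the compressed-air tap (blue); it stands open and must stay as it is: opening angle in rad. 1.571 = fully open, lever lying in line above the outlet; 0 = fully shut, lever square across the outlet, pointing along the tap body's +y. Shuts clockwise seen from above; hard stops at 0 and 1.571. Takes about 0.22 N m to turn (some 5 N near the lever's end) and stays where it is left.
- gas_a_tip (a point): Point near the end of the gas tap A lever, on its centre line at mid-thickness, 57 mm from the turning axis and 146 mm above the tap's origin. The lever is a flat bar 14 mm wide and 10 mm thick (141 to 151 mm above the tap's origin), its rounded end 65 mm from the axis.
- gas_b_tip (a point): Point near the end of the gas tap B lever, on its centre line at mid-thickness, 57 mm from the turning axis and 146 mm above the tap's origin. The lever is a flat bar 14 mm wide and 10 mm thick (141 to 151 mm above the tap's origin), its rounded end 65 mm from the axis.
- air_tip (a point): Point near the end of the air tap lever, on its centre line at mid-thickness, 57 mm from the turning axis and 146 mm above the tap's origin. The lever is a flat bar 14 mm wide and 10 mm thick (141 to 151 mm above the tap's origin), its rounded end 65 mm from the axis.
- tube_rack: Pink tube rack, loose, on the bench before the ledge, 68 (x) x 150 (y) x 52 mm high; origin at the centre of its underside.
- tip_box: Purple box with a lilac lid, loose, on the bench before the ledge, 84 x 114 x 62 mm high; origin at the centre of its underside.
- timer: White bench timer, loose, lying on the bench before the ledge, 60 x 66 x 20 mm high; origin at the centre of its underside.
- amber_bottle: Small amber reagent bottle, loose, standing on the ledge between two taps, 36 mm across, 75 mm high (its top is 135 mm above the bench); origin at the centre of its underside.

How it is judged:
By the outcome, as a careful person would: the job done as asked, in the order asked, and still so for the second after the job is handed in, with the robot touching nothing.
It also fails if it takes over 51 s, if anything falls off the work surface, if the arm or the gripper's body presses on something with over 40 N, if the wrist force passes 120 N, or if a joint passes its speed limit or range.

## Robot

A 7-joint arm with a two-finger parallel gripper is mounted at the origin on the work surface. World frame = base frame: x ahead of the robot, y to its left, z up, the work surface at z = 0. Lengths are in m, angles in rad, forces in N, time in s.
With the tool pointing down it reaches from about 0.425 to 0.825 m from the base axis. Payload 3.6 kg.
Tool frame: the origin (TCP) lies midway between the tips of the shut fingers; the grasp point (between the pads) lies 19 mm behind it (manip.hold_point_z is the z of the grasp point in the tool frame, in m); z points along the fingers, y is the line along which they close (so a half turn about z gives the same grasp; the last joint's range is limited). The gripper opens to 93 mm and grips with 3 to 60 N. Pads are 15 mm wide; open, the fingers measure 128 mm over their backs; the gripper's body (75 mm by 188 mm) begins 65 mm behind the grasp point.
Start: joints at [-1.181, 0.615, -0.013, 1.423, 0.008, 1.103, -0.04], TCP at [0.263, 0.595, 0.219] pointing down, gripper open.
Joint ranges: [-3.12, 3.12], [-0.3, 2.06], [-1.34, 1.32], [0.26, 2.42], [-1.36, 4.5], [0.01, 1.98], [-2.84, 2.84]. Speed limits (rad/s): [2.79, 2.79, 3.14, 3.14, 3.14, 3.14, 3.14].

## Interface

Orientations are given as a unit quaternion [x, y, z, w].
In Python, from workcell import manip, optics, models gives the robot as it stands.
- The arm moves only by the shell command python3 -m crank 'ROWS' [FORCE]. ROWS is JSON, a list of rows, each a list of 3 entries, a list of its own where there are three numbers: the opening in per cent of the stroke, from 0 (shut) to 100 (fully open), then the shift along the tool's x, y, z in cm, then the turn, a rotation vector about the tool's x, y, z in degrees. A call has 1 to 8 rows; each row is the pose to reach, as a shift and turn from the pose commanded when the call began, along the tool's axes at that moment; what a row does not reach only later rows make up. A row lasts 1/12 s, in which the tool goes at most 41.7 mm and 7.16 degrees, less where a joint would pass 70% of its speed; a pose out of reach is approached as far as the arm can. A call with a gripper value outside its range is refused whole. The fingers move at their own pace and stop on an object; FORCE is the grip in N (left out, the last holds). Time passes only in rows, so rows that repeat a pose let the fingers close. It gives the time, the measured TCP pose, the force, the opening and the grip force at its end, in the units of the state.
- manip.state(): the state, without advancing time (a new reading comes with each control period).
- optics.camera(name): name is "side" or "top" or "wrist"; returns a dict with "frame" (400x640x3 uint8, red, green, blue), "K" (3x3 intrinsics, pixels), "cam_to_world" (4x4, takes a point from camera to world coordinates). Camera axes: x right, y down, z forward; pixel columns grow to the right and rows downward; lengths in m; the calibration is good to about 2 mm. A picture is of the moment at which its call begins. There is no depth.
- manip.sign_off(): hands the job in; it is judged then, once.
Trained networks look in the newest picture that a camera, given by its name, has taken for a name from the list of things; names that differ only in an ending like _2 or _b are one class to them, and where a whole thing is asked for, a point or a joint stands for the part that bears it (a point fixed in the world has none). Each returns a list of dicts, best first, with "score" (0 to 1); they miss things now and then, are a little off and sometimes report something else, mostly with a low value. They report only what shows in the picture. A call takes as long as a camera call.
- models.search_frame(name, camera): "location" ([column, row] in pixels, amid what is visible of it).
- models.spot_point(name, camera): "location" ([column, row] in pixels: a listed point, or the origin of a listed thing).
The state is a dict: "time_s": time; "q": joint angles; "qd": joint speeds; "joint_efforts": joint torques, N m; "tool_pos": TCP position; "tcp_rot": TCP orientation; "wrist_force": force on the tool from outside, world axes, zero at the start; "moment": the same for the moment, N m; "grip_width": opening from 0.0 (shut) to 1.0 (fully open); "finger_force": force on a finger pad.
Only numpy, scipy, OpenCV 4.12 (cv2) and the standard library are available. Lean on these libraries where they do the work, as an engineer would, in place of code of your own. Each camera call takes 0.05 s, during which the arm holds its last target. There are 200 camera calls.

## Working session

There is one attempt and no reset: what is moved stays moved. The work goes in short steps, Python scripts to look and compute and a shell command to move; the robot and the scene stay as the last step left them, time stands still between calls to the robot, and variables do not carry over. Pictures are saved under pics/ and viewed, at most 10 in all, crops included, and the job is handed in when it is done.

```bash
mkdir -p pics; cat > h.py <<'E'
import numpy as np, cv2, json
from workcell import manip, optics, models
def ray(c,px):
    K=np.array(c["K"]);T=np.array(c["cam_to_world"])
    d=T[:3,:3]@np.linalg.inv(K)@np.array([px[0],px[1],1.]);return T[:3,3],d
def atz(c,px,z):
    o,d=ray(c,px);return o+d*(z-o[2])/d[2]
def proj(c,p):
    T=np.linalg.inv(np.array(c["cam_to_world"]));q=np.array(c["K"])@(T[:3,:3]@np.array(p)+T[:3,3]);return q[:2]/q[2]
def save(c,n): cv2.imwrite(n,cv2.cvtColor(c["frame"],cv2.COLOR_RGB2BGR))
E
python3 - <<'E'
from h import *
s=manip.state();print(s)
Z=dict(gas_a=.06,air=.06,gas_a_tip=.206,air_tip=.206,amber_bottle=.06,tube_rack=0,tip_box=0,timer=0,ledge=0)
for cam in("top","side"):
    c=optics.camera(cam);save(c,f"pics/{cam}0.png");print(cam,np.round(c["cam_to_world"],3).tolist())
    for n,z in Z.items():
        for r in models.spot_point(n,cam)[:3]:
            print(n,round(r["score"],2),np.round(r["location"]),np.round(atz(c,r["location"],z),3))
E
```

```text
{'time_s': 0.0, 'q': array([-1.18151039,  0.61586856, -0.01261638,  1.42486665,  0.00809692,
        1.1033887 , -0.04043943]), 'qd': array([-0.00030252,  0.00145563, -0.00032242,  0.00196366,  0.00010212,
       -0.00094378, -0.00173568]), 'joint_efforts': array([-1.64355506e-04, -4.58927214e+01,  2.08772868e-01, -1.65743226e+01,
       -6.11231569e-02,  2.03812035e-02,  2.22535996e-04]), 'tool_pos': array([0.26221809, 0.59391393, 0.21752473]), 'tcp_rot': array([ 2.06386072e-01,  9.78469851e-01, -1.21706074e-03, -2.40497111e-04]), 'wrist_force': array([0.13546841, 0.24128854, 0.4780151 ]), 'moment': array([ 0.03924703, -0.01178019,  0.01438418]), 'finger_force': 0.0, 'grip_width': 1.0003558933466352}
top [[0.029, -0.986, 0.164, 0.375], [-0.999, -0.025, 0.026, 0.047], [-0.022, -0.165, -0.986, 1.032], [0.0, 0.0, 0.0, 1.0]]
gas_a 0.92 [264. 183.] [0.551 0.187 0.06 ]
air 0.57 [414. 165.] [ 0.594 -0.114  0.06 ]
gas_a_tip 0.73 [315. 182.] [0.529 0.08  0.206]
air_tip 0.86 [414. 182.] [ 0.533 -0.09   0.206]
amber_bottle 0.69 [306. 199.] [0.52  0.102 0.06 ]
tube_rack 0.59 [418. 245.] [ 0.438
[... 202 characters left out ...]
, -0.139, 0.178, 0.36], [-0.225, -0.668, 0.709, -0.593], [0.02, -0.731, -0.682, 0.768], [0.0, 0.0, 0.0, 1.0]]
gas_a 0.73 [342. 222.] [0.562 0.041 0.06 ]
gas_a 0.58 [322. 182.] [0.547 0.188 0.06 ]
air 0.75 [379. 273.] [ 0.6   -0.114  0.06 ]
air 0.2 [323. 181.] [0.549 0.191 0.06 ]
gas_a_tip 0.79 [324. 165.] [0.524 0.081 0.206]
air_tip 0.78 [355. 222.] [ 0.543 -0.094  0.206]
air_tip 0.72 [337. 242.] [ 0.499 -0.134  0.206]
air_tip 0.21 [260. 220.] [ 0.372 -0.053  0.206]
amber_bottle 0.59 [319. 205.] [0.522 0.109 0.06 ]
tube_rack 0.81 [305. 312.] [ 0.439 -0.134  0.   ]
tip_box 0.82 [261. 221.] [0.379 0.142 0.   ]
timer 0.76 [286. 256.] [0.423 0.018 0.   ]
ledge 0.9 [338. 244.] [0.552 0.028 0.   ]
```

```bash
python3 - <<'E'
import cv2
a=cv2.imread("pics/top0.png")[90:310,210:510];cv2.imwrite("pics/t1.png",cv2.resize(a,None,fx=2.66,fy=2.66,interpolation=cv2.INTER_CUBIC))
a=cv2.imread("pics/side0.png")[90:350,200:500];cv2.imwrite("pics/s1.png",cv2.resize(a,None,fx=2.3,fy=2.3,interpolation=cv2.INTER_CUBIC))
E
```

```text
(no output)
```

View pics/t1.png

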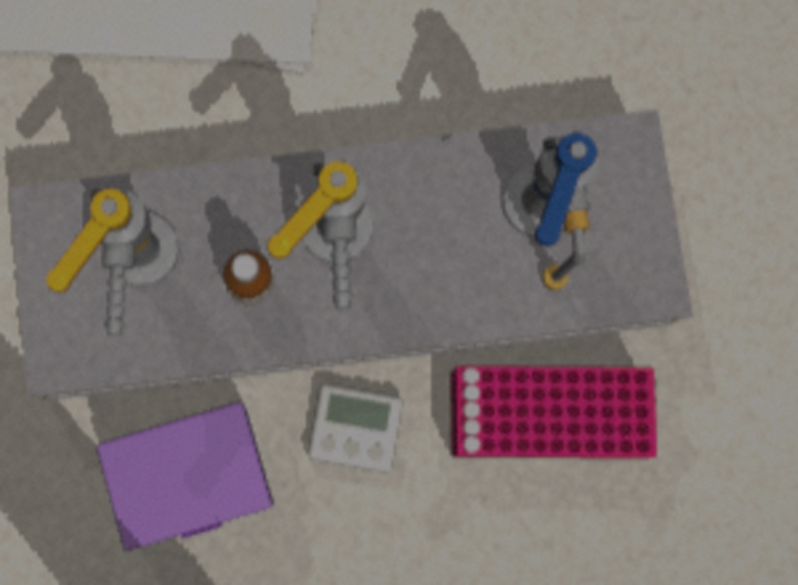

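View pics/s1.png

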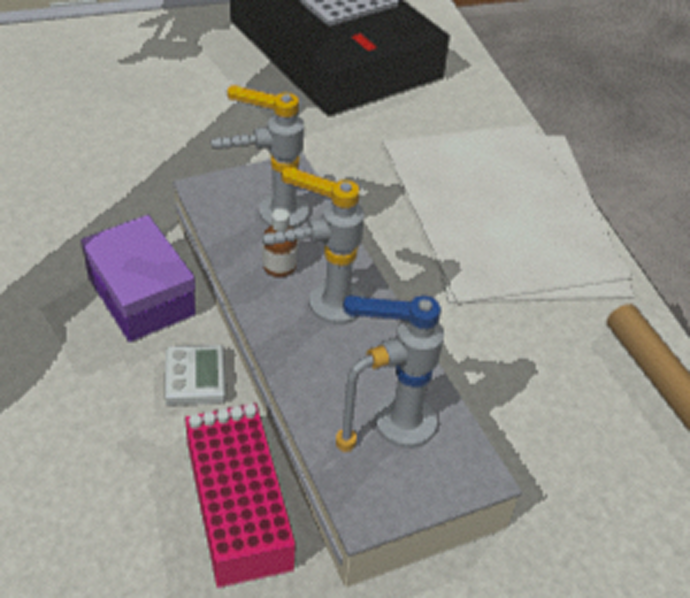

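The top view shows both yellow levers half shut: left hub at crop (110,207) and middle hub at (338,181). The blue lever is on the right at (576,150), and the bottle stands between the two gas taps at (247,272), lower than the levers. Next I'll measure hubs, levers and nozzles.

```bash
python3 - <<'E'
from h import *
c=optics.camera("top");f=c["frame"]
hsv=cv2.cvtColor(f,cv2.COLOR_RGB2HSV)
m=cv2.inRange(hsv,(18,140,110),(32,255,255));n,l,st,ce=cv2.connectedComponentsWithStats(m)
for i in range(1,n):
    if st[i,4]<60: continue
    ys,xs=np.where(l==i);P=np.array([atz(c,(x,y),.211)[:2] for x,y in zip(xs,ys)])
    mu=P.mean(0);w,V=np.linalg.eigh(np.cov(P.T));d=V[:,1];d=d*(-1 if d[0]>0 else 1)
    t=(P-mu)@d;hub=mu+d*(t.min()+.013);tip=mu+d*t.max()
    print(st[i],"hub",hub.round(4),"tip",tip.round(4),"len",(t.max()-t.min()).round(4),"angle from +y deg",np.degrees(np.arctan2(-d[0],d[1])).round(1))
g=lambda u,v,z:atz(c,(210+(u-.8)/2.66,90+(v-.8)/2.66),z)[:2]
for nm,a,b in(("L",(118,245),(114,328)),("M",(341,230),(342,302))):
    A,B=g(*a,.168),g(*b,.168);d=B-A;print(nm,A.round(4),B.round(4),"nozzle yaw",np.degrees(np.arctan2(-d[1],-d[0])).round(1))
for nm,p in(("Lhub",(110,207)),("Mhub",(338,181)),("Bhub",(576,150)),("Btip",(547,238))):print(nm,g(*p,.213).round(4))
e=[g(*p,.06) for p in((30,393),(690,316),(658,111),(8,180))];print("ledge corners",np.round(e,3).tolist())
s=manip.state();print(s["tool_pos"])
w=optics.camera("wrist");save(w,"pics/w0.png");print(np.round(w["cam_to_world"],3).tolist())
E
```

```text
[311 151  33  36 368] hub [0.5702 0.0436] tip [0.5216 0.0842] len 0.0763 angle from +y deg 50.1
[228 161  31  39 379] hub [0.5486 0.1905] tip [0.4956 0.2245] len 0.076 angle from +y deg 57.3
L [0.5329 0.1908] [0.4763 0.1906] nozzle yaw 0.2
M [0.5469 0.0401] [0.4978 0.0383] nozzle yaw 2.1
Lhub [0.5495 0.1898]
Mhub [0.5701 0.0432]
Bhub [ 0.5942 -0.1098]
Btip [ 0.5359 -0.0909]
ledge corners [[0.438, 0.269], [0.509, -0.223], [0.667, -0.202], [0.601, 0.296]]
[0.26249711 0.59461081 0.21864698]
[[0.403, 0.88, 0.252, 0.192], [0.915, -0.388, -0.112, 0.624], [-0.001, 0.276, -0.961, 0.384], [0.0, 0.0, 0.0, 1.0]]
```

View pics/w0.png

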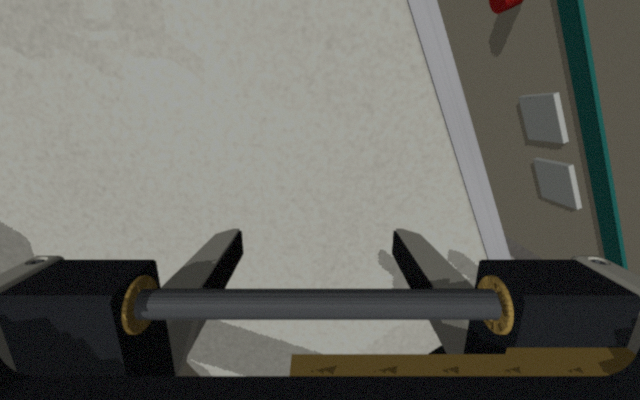

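```bash
python3 -m crank '[[0,[-37.5,-28.4,-4.1],[0,0,-23.8]],[0,[-37.5,-28.4,-4.1],[0,0,-23.8]],[0,[-37.5,-28.4,-4.1],[0,0,-23.8]],[0,[-37.5,-28.4,-4.1],[0,0,-23.8]],[0,[-37.5,-28.4,-4.1],[0,0,-23.8]],[0,[-37.5,-28.4,-4.1],[0,0,-23.8]],[0,[-37.5,-28.4,-4.1],[0,0,-23.8]],[0,[-37.5,-28.4,-4.1],[0,0,-23.8]]]' 20
```

```text
time_s: 1.77
tool_pos: [0.4245, 0.3024, 0.2481]
tcp_rot: [0.0, 1.0, 0.0, 0.0]
wrist_force: [0.3, 1.0, -0.7]
grip_width: 0.474
finger_force: 0.0
```

```bash
python3 -m crank '[[0,[-5.8,-10.5,-0.8],[0,0,0]],[0,[-5.8,-10.5,-0.8],[0,0,0]],[0,[-5.8,-10.5,-0.8],[0,0,0]],[0,[-5.8,-10.5,-0.8],[0,0,0]],[0,[-5.8,-10.5,-0.8],[0,0,0]],[0,[-5.8,-10.5,-0.8],[0,0,0]],[0,[-5.8,-10.5,-0.8],[0,0,0]]]'
python3 - <<'E'
from h import *
print(manip.state()["tool_pos"],manip.state()["wrist_force"])
w=optics.camera("wrist");save(w,"pics/w1.png")
for h in((.5486,.1905,.213),(.4956,.2245,.206),(.570,.0434,.213)):print(proj(w,h).round())
E
```

```text
time_s: 2.35
tool_pos: [0.4807, 0.2012, 0.2555]
tcp_rot: [-0.002, 1.0, 0.001, -0.0]
wrist_force: [-0.2, 0.3, 0.4]
grip_width: 0.008
finger_force: 0.0
[0.48066676 0.20123112 0.25552154] [-0.2223832   0.33606235  0.35042645]
[305. 297.]
[348. 234.]
[130. 318.]
```

View pics/w1.png

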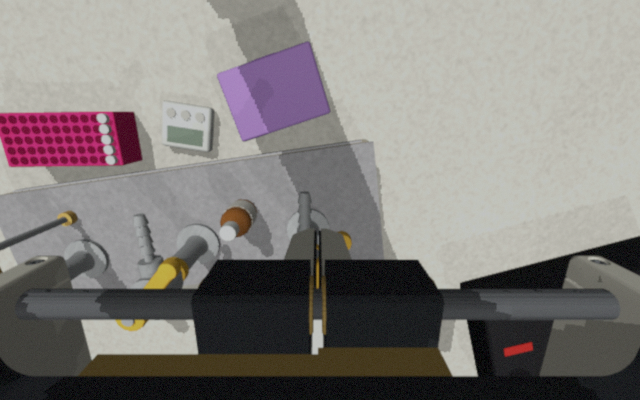

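The picture shows lever A's end at (346,240), 6 px from my prediction, and the narrow shut fingertips at (317,232). I'll shift to the lever's right and descend.

```bash
python3 -m crank '[[0,[-0.8,-2.0,0],[0,0,0]],[0,[-0.8,-2.0,0.5],[0,0,0]],[0,[-0.8,-2.0,3],[0,0,0]],[0,[-0.8,-2.0,5.7],[0,0,0]],[0,[-0.8,-2.0,5.7],[0,0,0]],[0,[-0.8,-2.0,5.7],[0,0,0]]]'
python3 - <<'E'
from h import *
print(manip.state()["tool_pos"],manip.state()["wrist_force"])
c=optics.camera("top");save(c,"pics/t2.png")
a=c["frame"][120:220,210:360];cv2.imwrite("pics/t2c.png",cv2.cvtColor(cv2.resize(a,None,fx=5,fy=5),cv2.COLOR_RGB2BGR))
c=optics.camera("side");a=c["frame"][90:210,260:410];cv2.imwrite("pics/s2c.png",cv2.cvtColor(cv2.resize(a,None,fx=5,fy=5),cv2.COLOR_RGB2BGR))
E
```

```text
time_s: 2.9
tool_pos: [0.4882, 0.1801, 0.1976]
tcp_rot: [-0.001, 1.0, -0.0, -0.002]
wrist_force: [0.4, -0.3, 0.1]
grip_width: 0.005
finger_force: 0.0
[0.48821337 0.18014256 0.19756059] [ 0.37240739 -0.33589647  0.07921579]
```

View pics/s2c.png

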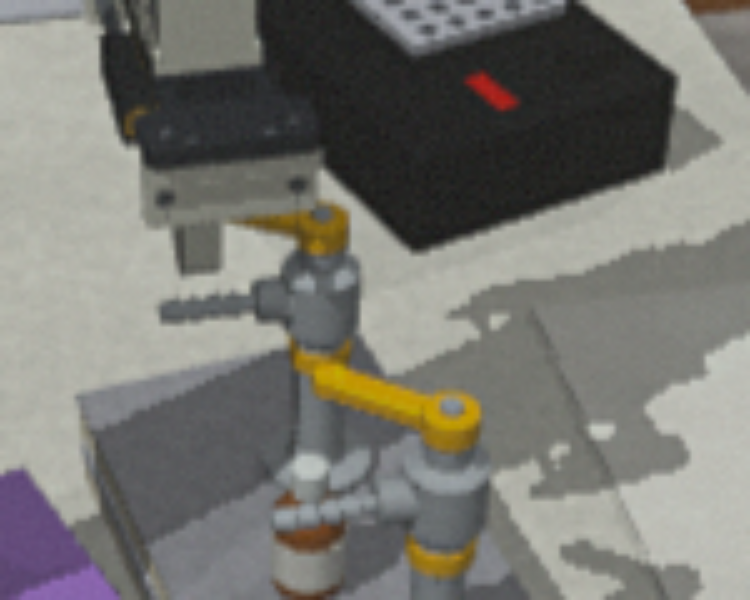

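```bash
python3 -m crank '[[0,[-0.6,0.9,0],[0,0,0]],[0,[-1.1,1.9,0],[0,0,0]],[0,[-1.5,2.5,0],[0,0,0]],[0,[-1.9,3.0,0],[0,0,0]],[0,[-2.5,3.5,0],[0,0,0]],[0,[-3.0,3.9,0],[0,0,0]],[0,[-3.0,3.9,0],[0,0,0]]]'
cat > look.py <<'E'
from h import *
s=manip.state();print(s["time_s"],s["tool_pos"].round(4),s["wrist_force"].round(1))
c=optics.camera("top");f=c["frame"]
m=cv2.inRange(cv2.cvtColor(f,cv2.COLOR_RGB2HSV),(18,140,90),(32,255,255));n,l,st,ce=cv2.connectedComponentsWithStats(m)
for i in range(1,n):
    if st[i,4]<60: continue
    ys,xs=np.where(l==i);P=np.array([atz(c,(x,y),.211)[:2] for x,y in zip(xs,ys)])
    mu=P.mean(0);w,V=np.linalg.eigh(np.cov(P.T));d=V[:,1];d=d*(-1 if d[1]<0 else 1)
    print(st[i],mu.round(3),"angle",np.degrees(np.arctan2(-d[0],d[1])).round(1))
E
python3 look.py
```

```text
time_s: 3.58
tool_pos: [0.5196, 0.2182, 0.1985]
tcp_rot: [0.0, 1.0, -0.001, -0.001]
wrist_force: [-0.9, -3.5, 1.8]
grip_width: 0.004
finger_force: 1.4
3.5833 [0.5196 0.2182 0.1985] [-0.9 -3.5  1.8]
[311 151  33  36 372] [0.552 0.059] angle 50.1
[250 163   9  13  76] [0.547 0.184] angle 79.6
```

```bash
python3 -m crank '[[0,[-0.4,0.1,0],[0,0,0]],[0,[-0.7,0.1,0],[0,0,0]],[0,[-0.9,0.1,0],[0,0,0]],[0,[-0.9,0.1,0],[0,0,0]]]'; python3 -m crank '[[0,[-0.2,0,0],[0,0,0]],[0,[-0.3,0,0],[0,0,0]],[0,[-0.3,0,0],[0,0,0]]]'
```

```text
time_s: 3.97
tool_pos: [0.5275, 0.2213, 0.1984]
tcp_rot: [-0.001, 1.0, 0.001, -0.001]
wrist_force: [-5.0, 0.2, 0.8]
grip_width: 0.008
finger_force: 2.3
time_s: 4.22
tool_pos: [0.5303, 0.222, 0.1984]
tcp_rot: [-0.001, 1.0, 0.002, -0.001]
wrist_force: [-5.3, 1.4, 0.6]
grip_width: 0.003
finger_force: 2.4
```

Still turning at about 5 N. I'll keep going in 1–2 mm steps.

```bash
for i in 1 2; do python3 -m crank '[[0,[-0.1,0,0],[0,0,0]],[0,[-0.2,0,0],[0,0,0]],[0,[-0.2,0,0],[0,0,0]]]' | grep -E "pos|wrist"; done
```

```text
tool_pos: [0.5321, 0.2225, 0.1985]
wrist_force: [-5.3, 2.7, 1.0]
tool_pos: [0.5339, 0.2228, 0.1985]
wrist_force: [-4.6, 2.6, 0.4]
```

```bash
for i in 1; do python3 -m crank '[[0,[-0.1,0,0],[0,0,0]],[0,[-0.1,0,0],[0,0,0]]]' | grep -E "pos|wrist"; done
```

```text
tool_pos: [0.5341, 0.2228, 0.1985]
wrist_force: [-6.7, 2.3, 0.9]
```

```bash
python3 -m crank '[[0,[-0.1,0,0],[0,0,0]],[0,[-0.1,0,0],[0,0,0]]]' | grep -E "pos|wrist"
```

```text
tool_pos: [0.5343, 0.2229, 0.1985]
wrist_force: [-8.2, 2.2, 2.4]
```

```bash
python3 -m crank '[[0,[-0.1,0,0],[0,0,0]],[0,[-0.1,0,0],[0,0,0]]]' | grep -E "pos|wrist"
```

```text
tool_pos: [0.5343, 0.2229, 0.1984]
wrist_force: [-9.6, 1.9, 3.7]
```

The force climbs with no further travel, so lever A is home. I'll back off, lift and go over to the middle tap.

```bash
python3 -m crank '[[0,[1.0,0,0],[0,0,0]],[0,[3.0,-0.5,0],[0,0,0]],[0,[3.0,-0.5,-2],[0,0,0]],[0,[3.0,-0.5,-6],[0,0,0]],[0,[3.0,-4,-6],[0,0,0]],[0,[2.9,-8,-6],[0,0,0]],[0,[2.7,-12,-6],[0,0,0]],[0,[2.5,-16,-6],[0,0,0]]]';python3 -m crank '[[0,[0,-2.2,0],[0,0,0]],[0,[0,-2.2,0],[0,0,0]],[0,[0,-2.2,0],[0,0,0]]]'; python3 look.py
```

```text
time_s: 5.88
tool_pos: [0.516, 0.0582, 0.2599]
tcp_rot: [-0.0, 1.0, 0.0, 0.004]
wrist_force: [0.7, -0.4, 0.2]
grip_width: 0.004
finger_force: 0.0
time_s: 6.13
tool_pos: [0.5156, 0.0361, 0.2594]
tcp_rot: [0.002, 1.0, 0.0, 0.002]
wrist_force: [0.2, 1.0, 0.7]
grip_width: 0.004
finger_force: 0.0
6.1333 [0.5156 0.0361 0.2594] [0.2 1.  0.7]
[214 161  45  15 363] [0.549 0.213] angle -0.5
```

```bash
python3 -m crank '[[0,[0.5,0.2,0.5],[0,0,0]],[0,[0.5,0.2,3],[0,0,0]],[0,[0.5,0.2,6.1],[0,0,0]],[0,[0.5,0.2,6.1],[0,0,0]],[0,[0.5,0.2,6.1],[0,0,0]]]'
```

```text
time_s: 6.6
tool_pos: [0.5076, 0.0411, 0.1966]
tcp_rot: [-0.001, 1.0, 0.0, -0.002]
wrist_force: [-0.6, 0.6, -0.0]
grip_width: 0.002
finger_force: 0.0
```

```bash
python3 -m crank '[[0,[-0.7,0.8,-0.1],[0,0,0]],[0,[-1.3,1.5,-0.1],[0,0,0]],[0,[-1.7,2.0,-0.1],[0,0,0]],[0,[-2.1,2.5,-0.1],[0,0,0]],[0,[-2.6,3.0,-0.1],[0,0,0]],[0,[-3.0,3.3,-0.1],[0,0,0]],[0,[-3.0,3.3,-0.1],[0,0,0]]]'; python3 -m crank '[[0,[-0.3,0.1,0],[0,0,0]],[0,[-0.5,0.2,0],[0,0,0]],[0,[-0.7,0.2,0],[0,0,0]],[0,[-0.7,0.2,0],[0,0,0]]]'
```

```text
time_s: 7.18
tool_pos: [0.5393, 0.072, 0.1993]
tcp_rot: [0.0, 1.0, -0.001, 0.0]
wrist_force: [-2.1, -2.8, 1.3]
grip_width: 0.002
finger_force: 1.4
time_s: 7.52
tool_pos: [0.5457, 0.075, 0.1988]
tcp_rot: [-0.0, 1.0, 0.0, -0.0]
wrist_force: [-3.6, -0.6, 3.4]
grip_width: 0.005
finger_force: 2.0
```

```bash
for i in 1 2; do python3 -m crank '[[0,[-0.1,0,0],[0,0,0]],[0,[-0.2,0,0],[0,0,0]],[0,[-0.2,0,0],[0,0,0]]]' | grep -E "pos|wrist"; done
```

```text
tool_pos: [0.5475, 0.0755, 0.1987]
wrist_force: [-4.8, 0.3, 3.1]
tool_pos: [0.5493, 0.0758, 0.1985]
wrist_force: [-6.4, 0.9, 3.6]
```

```bash
for i in 1 2; do python3 -m crank '[[0,[-0.1,0,0],[0,0,0]],[0,[-0.1,0,0],[0,0,0]]]' | grep -E "pos|wrist";done
```

```text
tool_pos: [0.5502, 0.0761, 0.1985]
wrist_force: [-4.9, 1.6, 3.0]
tool_pos: [0.5512, 0.0763, 0.1985]
wrist_force: [-4.4, 1.5, 3.5]
```

```bash
for i in 1 2; do python3 -m crank '[[0,[-0.1,0,0],[0,0,0]],[0,[-0.1,0,0],[0,0,0]]]' | grep -E "pos|wrist";done
```

```text
tool_pos: [0.5521, 0.0765, 0.1984]
wrist_force: [-4.8, 2.2, 2.2]
tool_pos: [0.5527, 0.0765, 0.1984]
wrist_force: [-5.6, 2.8, 3.6]
```

```bash
for i in 1 2; do python3 -m crank '[[0,[-0.1,0,0],[0,0,0]],[0,[-0.1,0,0],[0,0,0]]]' | grep -E "pos|wrist";done
```

```text
tool_pos: [0.5528, 0.0765, 0.1983]
wrist_force: [-7.2, 3.0, 4.2]
tool_pos: [0.5528, 0.0765, 0.1982]
wrist_force: [-8.8, 2.2, 5.9]
```

The second lever is home too: x holds at 0.5528 while the force rises. I'll back off, lift, move clear and check.

```bash
python3 -m crank '[[0,[1.0,0,0],[0,0,0]],[0,[3.0,-0.5,0],[0,0,0]],[0,[3.0,-0.5,-2],[0,0,0]],[0,[3.0,-0.5,-6],[0,0,0]],[0,[5,-0.5,-10],[0,0,0]],[0,[8,-0.5,-12],[0,0,0]],[0,[11,-0.5,-12],[0,0,0]],[0,[11,-0.5,-12],[0,0,0]]]'; python3 -m crank '[[0,[0,0,0],[0,0,0]],[0,[0,0,0],[0,0,0]],[0,[0,0,0],[0,0,0]]]'; python3 look.py
python3 - <<'E'
from h import *
c=optics.camera("side");a=c["frame"][90:350,200:500];cv2.imwrite("pics/s3.png",cv2.cvtColor(cv2.resize(a,None,fx=2.3,fy=2.3,interpolation=cv2.INTER_CUBIC),cv2.COLOR_RGB2BGR))
c=optics.camera("top");a=c["frame"][90:310,210:510];cv2.imwrite("pics/t3.png",cv2.cvtColor(cv2.resize(a,None,fx=2.66,fy=2.66,interpolation=cv2.INTER_CUBIC),cv2.COLOR_RGB2BGR))
E
```

```text
time_s: 9.68
tool_pos: [0.4434, 0.0699, 0.3206]
tcp_rot: [-0.0, 1.0, 0.001, 0.002]
wrist_force: [0.1, 0.0, -0.9]
grip_width: 0.005
finger_force: 0.0
time_s: 9.93
tool_pos: [0.4473, 0.0693, 0.3182]
tcp_rot: [0.0, 1.0, 0.0, 0.001]
wrist_force: [-0.4, -0.1, -0.0]
grip_width: 0.006
finger_force: 0.0
9.9333 [0.4473 0.0693 0.3182] [-0.4 -0.1 -0. ]
[215 163  30   9 228] [0.549 0.228] angle 0.7
```

View pics/s3.png

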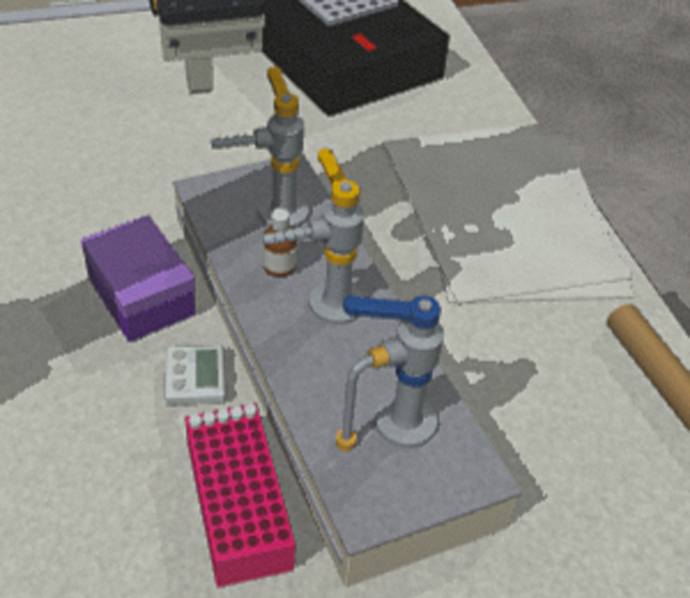

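View pics/t3.png

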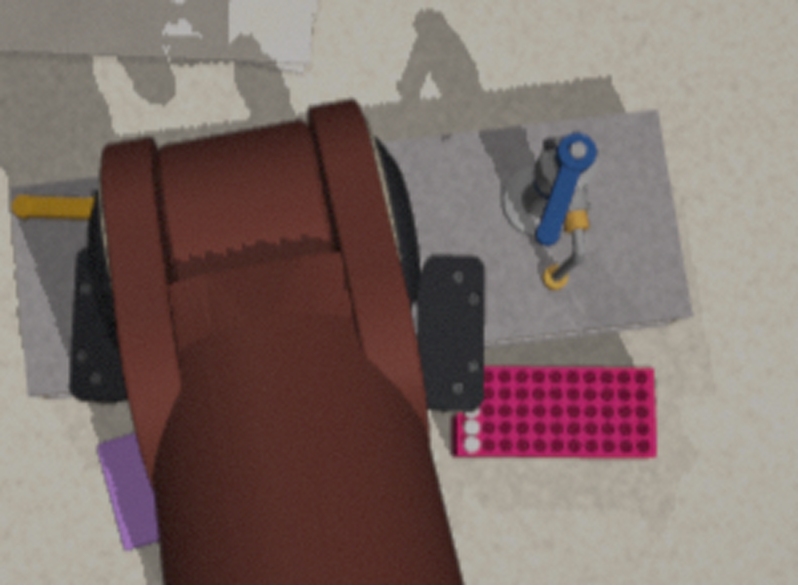

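The side view shows both yellow levers square across their nozzles, ends at (275,72) and (327,155). The blue lever, bottle, box, timer and rack are where they were. The arm hides the middle tap from above, so I'll move it aside for one angle check.

```bash
python3 -m crank '[[0,[2,30,-2],[0,0,0]],[0,[2,30,-2],[0,0,0]],[0,[2,30,-2],[0,0,0]],[0,[2,30,-2],[0,0,0]],[0,[2,30,-2],[0,0,0]],[0,[2,30,-2],[0,0,0]],[0,[2,30,-2],[0,0,0]],[0,[2,30,-2],[0,0,0]]]';  python3 look.py
```

```text
time_s: 10.75
tool_pos: [0.4228, 0.3778, 0.3376]
tcp_rot: [-0.005, 1.0, 0.003, -0.001]
wrist_force: [-0.9, 0.5, 0.1]
grip_width: 0.005
finger_force: 0.0
10.75 [0.4228 0.3778 0.3376] [-0.9  0.5  0.1]
[300 151  44  15 374] [0.569 0.067] angle 3.8
[215 161  44  15 377] [0.549 0.213] angle -0.6
```

Both angles match the nozzle directions, about 4° and −0.5°, so I'm handing in.

```bash
python3 -m crank '[[0,[0,0,0],[0,0,0]],[0,[0,0,0],[0,0,0]],[0,[0,0,0],[0,0,0]]]'|head -1; python3 -c "from workcell import manip; print(manip.sign_off())"
```

```text
time_s: 11.05
the job is handed in; nothing more can be done
None
```

Both yellow gas taps are shut, each lever against its stop with under about 11 N of push; the blue air lever, bottle, rack, box and timer were not touched, and the job was handed in at about 11 s.

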